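# Lock the sliding lid of the games box past its spring catch

### The job

Lock the bamboo games box: with the fingertips, press the black catch strip along its side down against its spring and keep it down while you push the sliding lid along, over the nose of the catch, until the lid is fully home against the stop block. Then let go and move clear, so that the nose springs up through the slot in the lid. Work gently without forcing anything, grasp and lift nothing, and leave the other things where they are.

Things in the scene. Friction and masses are not known exactly. Their poses are not given: they have to be found in the camera images.
- gamebox: bamboo games box, fixed to the surface: box x -70 to +72 mm, box y -130 to +126 mm; origin on the work surface, z up. The lid slides along box y and shuts towards +y. Along the +x side (x 22 to 72 mm) runs an open ledge 36 mm high; the catch strip floats over it on springs, free from above except under the lid's wing. Guide rail on the -x side, 81 mm high
- stop_top (a point): centre of the top of the box's stop block (y 102 to 126 mm, whole width, 74 mm high), against which the lid's leading edge comes when home
- lid (a joint): how far the lid is still open, m: 0 = fully home, grows towards box -y; limit 0.085; starts 0.045 to 0.075. About 1.2 N of friction; it cannot be lifted out. Wooden board 10 mm thick, underside 62 mm and top 72 mm above the surface, with a wing on the +x side over the catch strip (box x 20 to 71 mm, 100 mm long in y)
- lid_slot (a point): centre (top face) of the slot, 27 x 16 mm (box x, y), through the wing, 20 mm behind its leading edge; when the lid is home the nose of the catch comes up in it. With the catch up, the nose stops the wing's leading edge at joint lid about 0.026; once the edge is past, the wing keeps the nose down until the slot comes over it
- push_face (a point): middle of the upper edge of the wing's trailing face, which looks to box -y: 51 mm wide (box x), 10 mm high, this point 72 mm above the surface; box x 46 mm, y = -(joint lid). Pushing it towards box +y shuts the lid. Behind it (-y) the strip lies open from above, 24 mm free to the box wall on the -x side, nothing on the +x side
- catch (a joint): how far the catch is pressed down, m: 0 = up, stop at 0.012; it must be down 0.009 for the lid to pass over its nose. The spring takes about 3.3 N to begin and 7.3 N at the stop, wherever along the strip one presses; the strip stays level and springs back up when let go
- strip_top (a point): point on the middle of the catch strip's top face, box x 46 mm, y -60 mm, 60 mm above the surface when up (sinks with the catch). The strip is flat matte black steel, 32 mm wide (box x), 8 mm thick, from box y -125 to +90 mm, partly under the wing; a fingertip can slide along it while pressing
- nose_top (a point): centre of the top of the catch's nose, a block 22 x 12 mm (box x, y) standing 11 mm above the strip at box y +80 mm, top 71 mm above the surface when up
- cube: red aluminium puzzle cube, 57 mm edge, origin at the centre of its underside; stands beside the box on the catch side; bystander
- paperweight: glass paperweight sphere with a flat foot, 70 mm across, 64 mm high, origin at the centre of its underside; bystander on the side of the box away from the catch
- pawn: dark wooden pawn, 34 mm across the foot, 62 mm high, origin at the centre of its underside; bystander on the catch side of the box, near the open (tail) end
- car: small wooden toy car, about 60 x 90 mm, 49 mm high, origin under its centre; bystander beyond the stop-block end of the box
- labyrinth: wooden labyrinth board with two black side knobs, 240 x 200 x 50 mm, origin at the centre of its underside; bystander far to the right
- mug: white mug, 80 mm across, 90 mm high, origin at the centre of its underside; bystander far to the left

How it is judged:
By the outcome, as a careful person would: the job done as asked, in the order asked, and still so for the second after the job is handed in, with the robot touching nothing.
It also fails if it takes over 35 s, if anything falls off the work surface, if the arm or the gripper's body presses on something with over 40 N, if the wrist force passes 120 N, or if a joint passes its speed limit or range.

### The arm

A 6-joint arm with a two-finger parallel gripper is mounted at the origin on the work surface. World frame = base frame: x ahead of the robot, y to its left, z up, the work surface at z = 0. Lengths are in m, angles in rad, forces in N, time in s.
With the tool pointing down it reaches from about 0.4 to 0.825 m from the base axis. Payload 7 kg.
Tool frame: the origin (TCP) lies on the centre line of the jaws, within the pads' length; the fingertips stand arm.tip_reach ahead of it and the grasp point (between the pads) lies 5 mm behind it (arm.tip_reach is the distance from the TCP to the fingertips, in m); z points along the fingers, y is the line along which they close (so a half turn about z gives the same grasp; the last joint's range is limited). The gripper opens to 88 mm and grips with 3 to 60 N. Pads are 19 mm wide; open, the fingers measure 130 mm over their backs; the gripper's body (78 mm by 193 mm) begins 47 mm behind the grasp point.
Start: joints at [1.606, 0.359, 0.012, 0, -1.224, -0.288], TCP at [0.169, 0.654, 0.241] pointing down, gripper open.
Joint ranges: [-3.07, 3.07], [-1.43, 2.12], [-1.02, 1.25], [-3.03, 1.67], [-3.05, -0], [-3.03, 3.03]. Speed limits (rad/s): [2.39, 2.39, 3.01, 3.14, 3.14, 3.14].

### API

Orientations are given as [roll, pitch, yaw] about the fixed x, y, z axes, in that order (R = Rz(yaw) Ry(pitch) Rx(roll)).
In Python, from station import status, optics, order, arm gives the robot as it stands. The module is installed in compiled form; this text tells all that it offers.
- The arm moves only by the shell command python3 -m jog 'ROWS' [FORCE]. ROWS is JSON, a list of rows, each a list of 3 entries, a list of its own where there are three numbers: the gripper command: -1 is shut, 1 is fully open, values between are in proportion, then the shift along the tool's x, y, z in mm, then the turn about the tool's z in rad. A call has 1 to 20 rows; each row is the pose to reach, as a shift and turn from the pose commanded when the call began, along the tool's axes at that moment; what a row does not reach only later rows make up. A row lasts 1/8 s, in which the tool goes at most 62.5 mm and 10.7 degrees, less where a joint would pass 70% of its speed; a pose out of reach is approached as far as the arm can. A call with a gripper value outside its range is refused whole. The fingers move at their own pace and stop on an object; FORCE is the grip in N (left out, the last holds). Time passes only in rows, so rows that repeat a pose let the fingers close. It gives the time, the measured TCP pose, the force, the opening and the grip force at its end, in the units of the state.
- status.get_state(): the state, without advancing time (a new reading comes with each control period).
- optics.grab_frame(name): name is "side" or "top"; returns a dict with "color" (420x560x3 uint8, red, green, blue), "mtx" (3x3 intrinsics, pixels), "k1" (the pictures are not rectified: a ray, as slopes to the right and down, at radius r is drawn at 1 + k1 r^2 times it, then the intrinsics apply), "cam_to_world" (4x4, takes a point from camera to world coordinates). Camera axes: x right, y down, z forward; pixel columns grow to the right and rows downward; lengths in m; the calibration is good to about 2 mm. A picture is of the moment at which its call begins. There is no depth.
- order.job_done(): hands the job in; it is judged then, once.
The state is a dict: "t": time; "q": joint angles; "qd": joint speeds; "joint_efforts": joint torques, N m; "eef_pos": TCP position; "ee_rot": TCP orientation; "force": force on the tool from outside, world axes, zero at the start; "moment": the same for the moment, N m; "width": finger opening in m; "gripper_force": force on a finger pad.
Only numpy, scipy, OpenCV 4.12 (cv2) and the standard library are available. Lean on these libraries where they do the work, as an engineer would, in place of code of your own. Each camera call takes 0.05 s, during which the arm holds its last target. There are 200 camera calls.

## Working session

There is one attempt and no reset: what is moved stays moved. The work goes in short steps, Python scripts to look and compute and a shell command to move; the robot and the scene stay as the last step left them, time stands still between calls to the robot, and variables do not carry over. Pictures are saved under pics/ and viewed, at most 10 in all, crops included, and the job is handed in when it is done.

```bash
mkdir -p pics; python3 - <<'E'
from station import status, optics, arm
import cv2,numpy as np
print(status.get_state(), arm.tip_reach)
for n in("side","top"):
    f=optics.grab_frame(n); cv2.imwrite(f"pics/{n}0.png",cv2.cvtColor(f["color"],cv2.COLOR_RGB2BGR)); print(n,f["mtx"],f["k1"],f["cam_to_world"])
E
```

```text
{'t': 0.0, 'q': array([ 1.60608223e+00,  3.59377323e-01,  1.10151875e-02, -3.41471512e-04,
       -1.22405818e+00, -2.88103744e-01]), 'qd': array([-1.97510080e-05, -5.93173099e-04,  7.97339571e-04,  4.19872612e-04,
       -2.39728181e-04,  1.86918768e-03]), 'joint_efforts': array([-9.85442566e-04, -5.82706618e+01,  2.93063271e+01,  6.99747115e+00,
        6.99141747e-03, -1.60666855e-04]), 'eef_pos': array([0.1687485 , 0.65307671, 0.23961139]), 'ee_rot': array([ 3.13994438e+00, -1.53706242e-04, -2.52934014e-01]), 'force': array([0.21934385, 0.04945846, 0.06542658]), 'moment': array([-0.02823682, -0.0133421 , -0.00063924]), 'gripper_force': 0.0, 'width': 0.08787014927136248} 0.014
side [[540.94230973   0.         288.40802846]
 [  0.         540.94230973 213.36202954]
 [  0.           0.           1.        ]] 0.007841872252961743 [[ 0.78081589 -0.34759049  0.51914101 -0.47179776]
 [-0.62470381 -0.44563463  0.64121364 -1.24653189]
 [ 0.00846745 -0.82497916 -0.56509971  1.20624136]
 [ 0.          0.          0.          1.        ]]
top [[539.97155089   0.         274.76767985]
 [  0.         539.97155089 205.67318543]
 [  0.           0.           1.        ]] -0.1865317547647336 [[-0.02057894 -0.98988928  0.14034142  0.33235619]
 [-0.99975069  0.01915797 -0.01146876  0.02383602]
 [ 0.00866414 -0.14054245 -0.99003674  1.72721835]
 [ 0.          0.          0.          1.        ]]
```

View pics/side0.png

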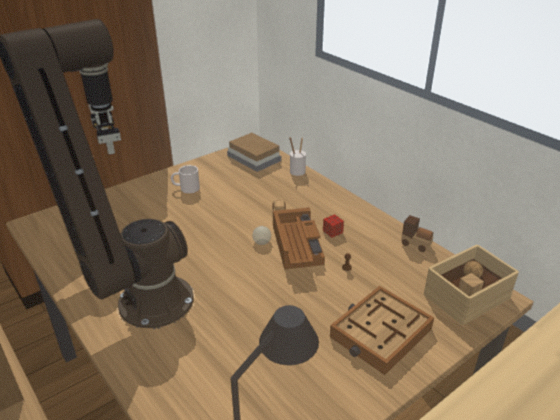

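View pics/top0.png

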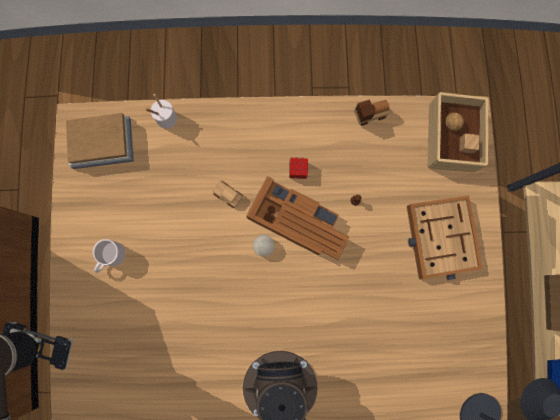

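The overview shows the box at about (300,218) in top and (298,235) in side. The stop end is at left in top near the car (228,193), and the black strip is on the far (upper) side. I'll zoom in on both views.

```bash
python3 - <<'E'
import cv2,numpy as np
a=cv2.imread("pics/top0.png")[165:275,235:365]; b=cv2.imread("pics/side0.png")[190:280,255:360]
a=cv2.resize(a,None,fx=6,fy=6,interpolation=cv2.INTER_CUBIC)[:600]
b=cv2.resize(b,None,fx=6,fy=6,interpolation=cv2.INTER_CUBIC)
cv2.imwrite("pics/topc.png",a);cv2.imwrite("pics/sidec.png",b);print(a.shape,b.shape)
E
```

```text
(600, 780, 3) (540, 630, 3)
```

View pics/topc.png

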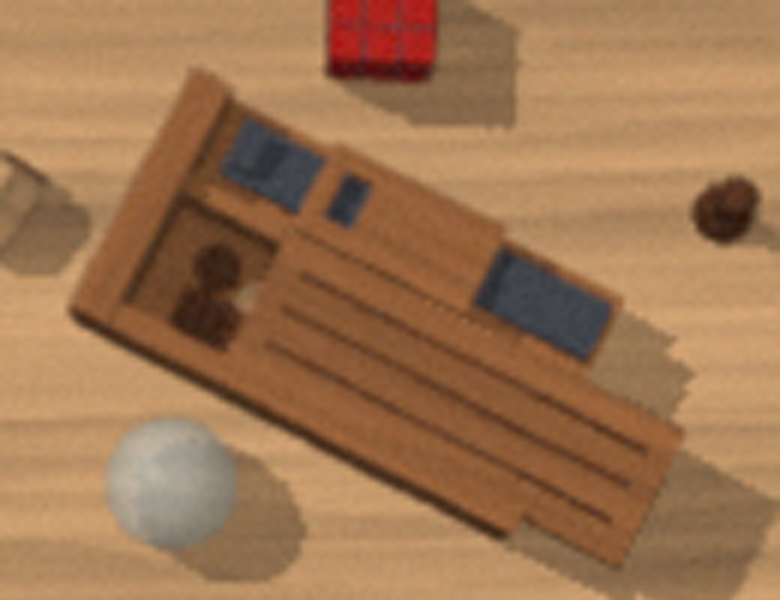

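View pics/sidec.png

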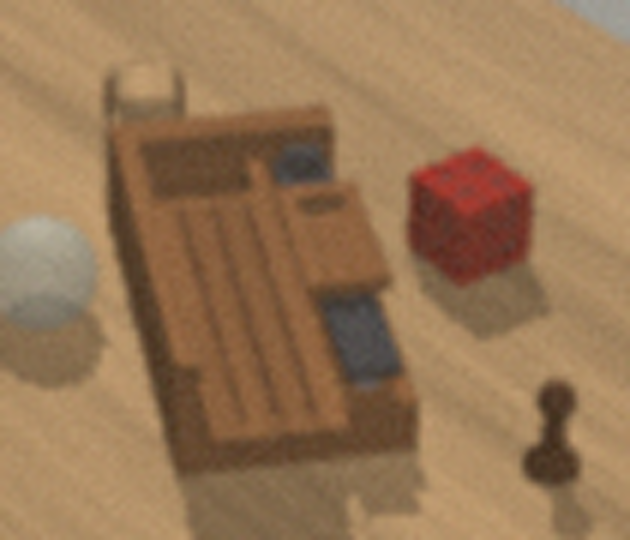

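The crops show the stop block's top corners at about (195,68) and (75,308) in the top crop, and the wing's trailing outer corner at (503,232). The strip tail ends at about (615,305)/(585,360).

```bash
cat > h.py <<'E'
import numpy as np,cv2
from station import optics,status,arm
def ray(f,uv):
    K=f["mtx"]; d=np.array([f["k1"],0,0,0,0.])
    p=cv2.undistortPoints(np.array(uv,float).reshape(-1,1,2),K,d).reshape(-1,2)
    T=f["cam_to_world"]; return T[:3,3],np.c_[p,np.ones(len(p))]@T[:3,:3].T
def plane(f,uv,z):
    o,d=ray(f,uv); return o+d*((z-o[2])/d[:,2])[:,None]
E
python3 - <<'E'
from h import *
f=optics.grab_frame("top")
c=lambda *p:[(235+(u+.5)/6-.5,165+(v+.5)/6-.5) for u,v in p]
s=plane(f,c((195,68),(75,308),(235,92)),.074)
w=plane(f,c((335,146),(503,232),(472,302)),.072)
t=plane(f,c((615,305),(585,362),(510,250)),.060)
print(s.round(4),w.round(4),t.round(4))
# box pose by fit
P=np.array([[72,126],[-70,126],[62,-125],[30,-125]])/1e3; Q=np.r_[s[:2,:2],t[:2,:2]]
U,S,Vt=np.linalg.svd((P-P.mean(0)).T@(Q-Q.mean(0)))
R=(U@np.diag([1,np.linalg.det(U@Vt)])@Vt).T; o=Q.mean(0)-R@P.mean(0)
print("yaw",np.arctan2(R[1,0],R[0,0]),"o",o); print("resid",((Q-o)@R-P).round(4))
print("wing box",((w[:,:2]-o)@R).round(4))
g=optics.grab_frame("side")
d=lambda *p:[(255+(u+.5)/6-.5,190+(v+.5)/6-.5) for u,v in p]
print("side: stop corners, strip tail",((np.r_[plane(g,d((330,107),(113,125)),.074),plane(g,d((402,372),(362,380)),.06),plane(g,d((390,282),(355,183)),.072)][:,:2]-o)@R).round(4))
for y in(-.06,-.09,0,.08): print(y,o+R@[.046,y])
E
```

```text
[[0.6609 0.0267 0.074 ]
 [0.5365 0.0907 0.074 ]
 [0.6478 0.0062 0.074 ]] [[ 0.6187 -0.0451  0.072 ]
 [ 0.572  -0.131   0.072 ]
 [ 0.5358 -0.1138  0.072 ]] [[ 0.5342 -0.1894  0.06  ]
 [ 0.5047 -0.1726  0.06  ]
 [ 0.5642 -0.1354  0.06  ]]
yaw -0.49376075786256096 o [ 0.53813934 -0.05044117]
resid [[-0.0005  0.0001]
 [ 0.0016 -0.0025]
 [ 0.0004  0.0008]
 [-0.0015  0.0016]]
wing box [[ 0.0684  0.0429]
 [ 0.068  -0.0549]
 [ 0.028  -0.0569]]
side: stop corners, strip tail [[ 0.0704  0.118 ]
 [-0.0671  0.1209]
 [ 0.0582 -0.1328]
 [ 0.0343 -0.136 ]
 [ 0.0667 -0.0643]
 [ 0.0684  0.0371]]
-0.06 [ 0.5502085  -0.12507585]
-0.09 [ 0.53599028 -0.15149256]
0 [ 0.57864495 -0.07224245]
0.08 [ 0.61656021 -0.00179791]
```

Top and side agree to within a few mm; the lid is about 55 mm open. I'll close the fingers with the finger line along box y and go above the open part of the strip.

```bash
python3 -m jog '[[-1,[49,33,0],0],[-1,[98,66,0],0],[-1,[146,99,0],0.05],[-1,[195,132,0],0.1],[-1,[243,165,0],0.15],[-1,[292,198,0],0.2],[-1,[340,231,0],0.241],[-1,[389,264,0],0.241],[-1,[410,317,0],0.241],[-1,[431,370,0],0.241],[-1,[452,423,0],0.241],[-1,[473,476,0],0.241],[-1,[494,529,0],0.241],[-1,[515,582,20],0.241],[-1,[536,635,50],0.241],[-1,[550,670,85],0.241],[-1,[557,687,115],0.241],[-1,[557,687,115],0.241],[-1,[557,687,115],0.241]]' 10
python3 - <<'E'
from h import *
import cv2
s=status.get_state();print(s["t"],s["eef_pos"],s["ee_rot"],s["force"],s["width"])
a=optics.grab_frame("top");b=optics.grab_frame("side")
A=cv2.resize(a["color"][165:275,235:365],None,fx=3,fy=3);B=cv2.resize(b["color"][170:280,245:375],None,fx=3,fy=3)
cv2.imwrite("pics/near1.png",cv2.resize(np.hstack([A,B]),None,fx=1.02,fy=1.02)[:, :,::-1])
E
```

```text
t: 2.58
eef_pos: [0.5368, -0.1508, 0.1263]
ee_rot: [-3.142, -0.001, -0.494]
force: [-0.3, -0.3, 0.5]
width: 0.0007
gripper_force: 0.0
2.575 [ 0.53678287 -0.15076455  0.12627434] [-3.14150342e+00 -6.89630663e-04 -4.93656208e-01] [-0.31573573 -0.33688574  0.48211282] 0.000690928072724851
```

View pics/near1.png

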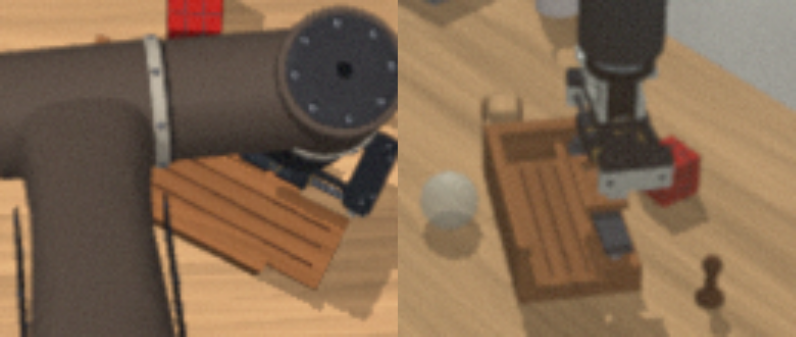

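```bash
python3 - <<'E'
from h import *
b=optics.grab_frame("side");T=np.linalg.inv(b["cam_to_world"])
P=np.array([[.5368,-.1508,z] for z in(.112,.126,.168,.06)])
r,_=cv2.Rodrigues(T[:3,:3]);p=cv2.projectPoints(P,r,T[:3,3],b["mtx"],np.array([b["k1"],0,0,0,0]))[0].reshape(-1,2)
print(p, ((p-[245,170])*3*1.02+[398,0]).round())
c=cv2.resize(b["color"][190:265,280:360],None,fx=8,fy=8,interpolation=cv2.INTER_CUBIC)
c=np.clip(c.astype(float)*1.6,0,255).astype(np.uint8)
cv2.imwrite("pics/near2.png",c[:,:,::-1]);print((p-[280,190])*8)
E
```

```text
[[315.9040492  232.08785139]
 [316.05732674 228.7666666 ]
 [316.52528373 218.62932661]
 [315.34619107 244.17847585]] [[615. 190.]
 [615. 180.]
 [617. 149.]
 [613. 227.]]
[[287.23239359 336.70281111]
 [288.45861392 310.13333282]
 [292.20226983 229.03461285]
 [282.76952856 433.42780681]]
```

View pics/near2.png

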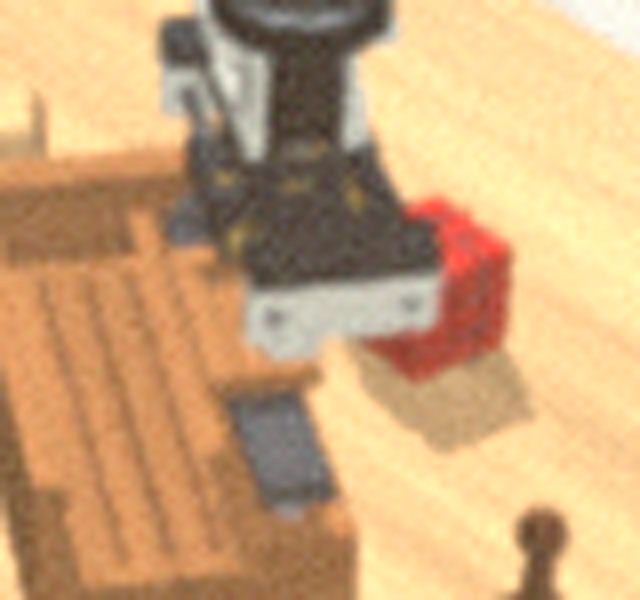

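The fingertips hover over the middle of the strip (about (285,350), ground track to (283,433)), a little close to the wing's trailing edge at row 390. I'll back off 8 mm and descend.

```bash
python3 -m jog '[[-1,[0,8,0],0],[-1,[0,8,15],0],[-1,[0,8,30],0],[-1,[0,8,42],0],[-1,[0,8,48],0],[-1,[0,8,50],0],[-1,[0,8,52],0],[-1,[0,8,54],0],[-1,[0,8,56],0],[-1,[0,8,56],0],[-1,[0,8,56],0]]'
```

```text
t: 4.1
eef_pos: [0.5327, -0.1581, 0.0698]
ee_rot: [-3.141, -0.0, -0.494]
force: [-0.0, 0.2, 4.4]
width: 0.0004
gripper_force: 2.1
```

The strip is pressed about 4 mm at 4.4 N, as expected. Now down to about 10.8 mm.

```bash
python3 -m jog '[[-1,[0,0,2],0],[-1,[0,0,4],0],[-1,[0,0,5.5],0],[-1,[0,0,6.5],0],[-1,[0,0,6.5],0],[-1,[0,0,6.5],0]]'
```

```text
t: 4.85
eef_pos: [0.5327, -0.1581, 0.0632]
ee_rot: [-3.142, -0.0, -0.494]
force: [-1.2, 0.2, 7.3]
width: 0.0005
gripper_force: 3.2
```

```bash
python3 -m jog '[[-1,[0,-4,0],0],[-1,[0,-8,0],0],[-1,[0,-11,0],0],[-1,[0,-14,0],0],[-1,[0,-17,0],0],[-1,[0,-20,0],0],[-1,[0,-23,0],0],[-1,[0,-26,0],0],[-1,[0,-29,0],0],[-1,[0,-32,0],0],[-1,[0,-35,0],0]]'
```

```text
t: 6.22
eef_pos: [0.5486, -0.128, 0.0631]
ee_rot: [3.14, 0.001, -0.494]
force: [-2.3, -6.2, 7.3]
width: 0.0004
gripper_force: 3.8
```

```bash
python3 -m jog '[[-1,[0,-3,0],0],[-1,[0,-6,0],0],[-1,[0,-8,0],0]]'; python3 - <<'E'
from h import *
b=optics.grab_frame("side");c=cv2.resize(b["color"][190:265,280:360],None,fx=8,fy=8,interpolation=cv2.INTER_CUBIC)
cv2.imwrite("pics/push.png",np.clip(c*1.6,0,255).astype(np.uint8)[:,:,::-1])
E
```

```text
t: 6.6
eef_pos: [0.5524, -0.121, 0.0631]
ee_rot: [3.14, 0.0, -0.494]
force: [-3.3, -5.6, 7.0]
width: 0.0002
gripper_force: 3.8
```

View pics/push.png

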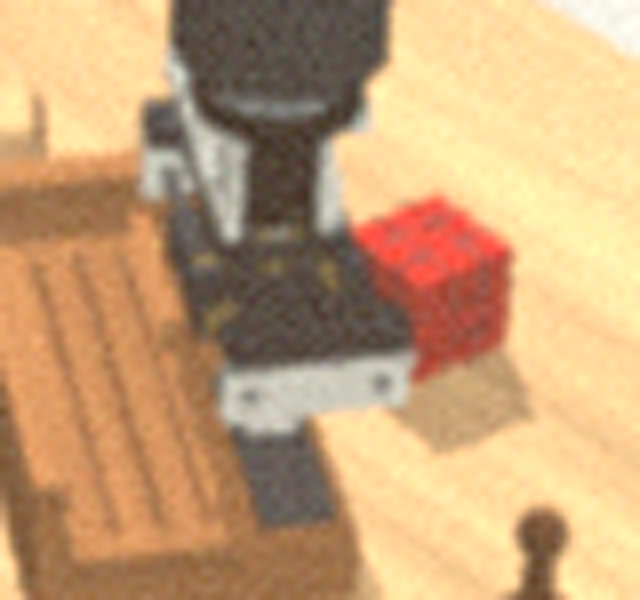

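The lid is moving: its tail edge went from row ~578 to ~552. The fingers are on the strip and the force is steady. I'll push on over the nose.

```bash
python3 -m jog '[[-1,[0,-3,0],0],[-1,[0,-6,0],0],[-1,[0,-9,0],0],[-1,[0,-12,0],0],[-1,[0,-15,0],0],[-1,[0,-17,0],0]]'
```

```text
t: 7.4
eef_pos: [0.5605, -0.106, 0.0631]
ee_rot: [3.14, 0.0, -0.494]
force: [-2.6, -5.1, 6.2]
width: 0.0002
gripper_force: 3.8
```

```bash
python3 -m jog '[[-1,[0,-3,0],0],[-1,[0,-6,0],0],[-1,[0,-8,0],0],[-1,[0,-10,0],0],[-1,[0,-11,0],0]]'
```

```text
t: 8.02
eef_pos: [0.5658, -0.0963, 0.0631]
ee_rot: [3.14, 0.0, -0.494]
force: [-2.6, -6.2, 7.0]
width: 0.0004
gripper_force: 3.8
```

```bash
python3 -m jog '[[-1,[0,-1,0],0],[-1,[0,-2,0],0]]'
```

```text
t: 8.28
eef_pos: [0.5666, -0.0947, 0.0631]
ee_rot: [3.14, 0.0, -0.494]
force: [-1.6, -6.5, 6.7]
width: 0.001
gripper_force: 3.8
```

```bash
python3 -m jog '[[-1,[0,-1,0],0],[-1,[0,-1,0],0]]'
```

```text
t: 8.52
eef_pos: [0.5672, -0.0937, 0.0631]
ee_rot: [3.14, 0.0, -0.494]
force: [-1.8, -5.9, 5.1]
width: 0.0006
gripper_force: 3.7
```

```bash
python3 -m jog '[[-1,[0,-1,0],0],[-1,[0,-1,0],0]]'
```

```text
t: 8.78
eef_pos: [0.5676, -0.0928, 0.0631]
ee_rot: [3.14, 0.0, -0.494]
force: [-1.6, -5.0, 6.7]
width: 0.0005
gripper_force: 3.7
```

```bash
python3 -m jog '[[-1,[0,-1,0],0],[-1,[0,-1,0],0]]'
```

```text
t: 9.02
eef_pos: [0.5681, -0.092, 0.0631]
ee_rot: [3.14, 0.0, -0.494]
force: [-1.9, -5.9, 7.0]
width: 0.0005
gripper_force: 3.7
```

```bash
python3 -m jog '[[-1,[0,-1,0],0],[-1,[0,-2,0],0],[-1,[0,-2,0],0]]'
```

```text
t: 9.4
eef_pos: [0.569, -0.0902, 0.0631]
ee_rot: [3.14, 0.0, -0.494]
force: [-1.9, -5.5, 6.5]
width: 0.0004
gripper_force: 3.7
```

```bash
python3 -m jog '[[-1,[0,-1,0],0],[-1,[0,-1,0],0]]'
```

```text
t: 9.65
eef_pos: [0.5695, -0.0893, 0.0631]
ee_rot: [3.14, 0.0, -0.494]
force: [-2.5, -6.2, 6.6]
width: 0.0006
gripper_force: 3.7
```

```bash
python3 -m jog '[[-1,[0,-1,0],0],[-1,[0,-2,0],0],[-1,[0,-2,0],0]]'; python3 - <<'E'
from h import *
b=optics.grab_frame("side");c=cv2.resize(b["color"][190:265,260:340],None,fx=8,fy=8,interpolation=cv2.INTER_CUBIC)
cv2.imwrite("pics/push2.png",np.clip(c*1.6,0,255).astype(np.uint8)[:,:,::-1])
E
```

```text
t: 10.02
eef_pos: [0.5704, -0.0876, 0.0631]
ee_rot: [3.14, 0.0, -0.494]
force: [-2.8, -5.7, 6.2]
width: 0.0004
gripper_force: 3.7
```

View pics/push2.png

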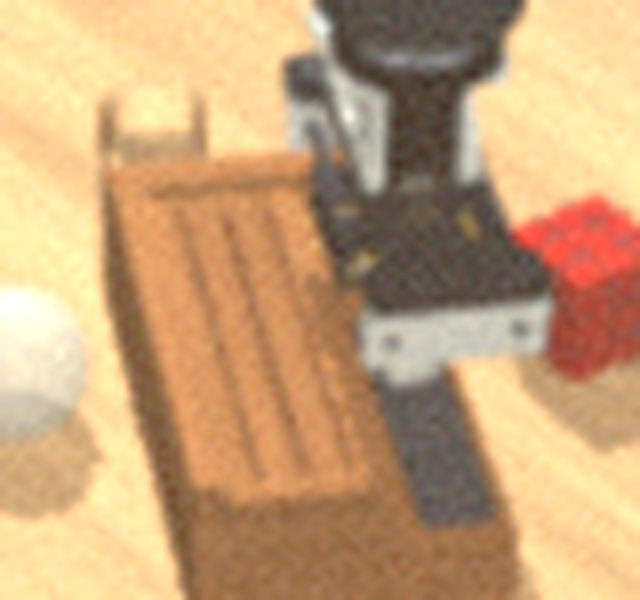

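A thin dark gap of a few mm remains at the stop (rows ~178–195). I'll continue in small steps until the force rises.

```bash
python3 -m jog '[[-1,[0,-1,0],0],[-1,[0,-1,0],0]]'
```

```text
t: 10.32
eef_pos: [0.5709, -0.0867, 0.0631]
ee_rot: [3.14, 0.0, -0.494]
force: [-2.2, -5.2, 6.1]
width: 0.0009
gripper_force: 3.7
```

```bash
python3 -m jog '[[-1,[0,-1,0],0],[-1,[0,-1,0],0]]'
```

```text
t: 10.58
eef_pos: [0.5713, -0.0859, 0.0631]
ee_rot: [3.14, 0.0, -0.494]
force: [-2.7, -5.0, 5.9]
width: 0.0003
gripper_force: 4.5
```

```bash
python3 -m jog '[[-1,[0,-1,0],0],[-1,[0,-1,0],0]]'
```

```text
t: 10.82
eef_pos: [0.5714, -0.0858, 0.0631]
ee_rot: [3.139, 0.001, -0.494]
force: [-2.8, -8.9, 7.4]
width: 0.0006
gripper_force: 6.4
```

```bash
python3 -m jog '[[-1,[0,-1,0],0],[-1,[0,-1,0],0]]'
```

```text
t: 11.08
eef_pos: [0.5714, -0.0856, 0.0631]
ee_rot: [3.138, 0.001, -0.494]
force: [-3.4, -13.5, 7.4]
width: 0.0006
gripper_force: 8.3
```

The force rose and the motion stopped, so the lid is home. Now back off a few mm and lift straight up.

```bash
python3 -m jog '[[-1,[0,2,0],0],[-1,[0,4,0],0],[-1,[0,6,0],0],[-1,[0,6,-3],0],[-1,[0,6,-7],0],[-1,[0,6,-11],0],[-1,[0,6,-16],0],[-1,[0,6,-30],0],[-1,[0,6,-60],0],[-1,[0,6,-110],0],[-1,[0,6,-150],0],[-1,[0,60,-170],0],[-1,[0,120,-170],0],[-1,[0,180,-170],0],[-1,[0,230,-170],0],[-1,[0,230,-170],0],[-1,[0,230,-170],0]]'
python3 - <<'E'
from h import *
a=optics.grab_frame("top");b=optics.grab_frame("side")
A=cv2.resize(a["color"][165:265,240:340],(400,400),interpolation=cv2.INTER_CUBIC);B=cv2.resize(b["color"][190:280,260:350],(400,400),interpolation=cv2.INTER_CUBIC)
cv2.imwrite("pics/end.png",np.clip(np.hstack([A,B])*1.4,0,255).astype(np.uint8)[:,:,::-1])
E
```

```text
t: 13.2
eef_pos: [0.4635, -0.2858, 0.2334]
ee_rot: [-3.141, -0.0, -0.495]
force: [-0.6, -0.1, 0.7]
width: 0.0005
gripper_force: 0.0
```

View pics/end.png

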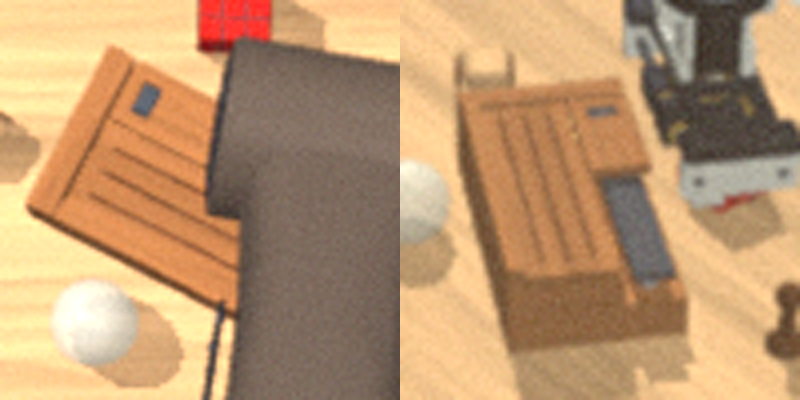

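The lid is against the stop, and the slot at (147,100) and (600,110) is filled by the nose, where earlier it was a dark recess. The arm is clear, so I'm handing it in.

```bash
python3 -c "
from station import order; print(order.job_done())"
```

```text
the job is handed in; nothing more can be done
None
```

The job is handed in: the lid is fully home against the stop block, the final pictures show the nose up in its slot, and the arm is clear of everything (done at 13 s; about 14 N was the highest push I read).

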